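# Discard the spent syringes and snap the sharps container shut

### The job

Clear away the three spent syringes: drop each one through the slot of the sharps container. When all three are in, swing the container's hinged lid over and press its front edge down until it snaps fully shut, and leave the tube and everything else on the bench where it is.

Things in the scene. Friction and masses are not known exactly. Their poses are not given: they have to be found in the camera images.
- syringe_long_a: One of two alike large syringes, 119 mm, lying on its side on the dark 2 mm mat. Solid outline 24 mm wide (x -12 to 12), 34 mm high, y -57 to +62 mm; finger flange 34 mm wide; 22 g. Origin on the underside near mid-length; long axis its own y, z up. Grasp across its x near mid-length; it passes the container's slot lengthwise.
- syringe_long_b: The other large syringe, 119 mm, lying on its side on the dark 2 mm mat. Solid outline 24 mm wide (x -12 to 12), 34 mm high, y -57 to +62 mm; finger flange 34 mm wide; 22 g. Origin on the underside near mid-length; long axis its own y, z up. Grasp across its x near mid-length; it passes the container's slot lengthwise.
- syringe_short: The small syringe, lying on its side on the dark mat: the same shape but 92 mm long, solid outline 24 mm wide and 24 mm high, 12 g. Origin on the underside near mid-length: the outline runs from y = -44 to y = +51 mm, x = -12 to +12 mm. Long axis its own y, z up; grasp across its x near mid-length.
- tube: A conical tube with a screw cap, 34 x 111 x 34 mm, lying on its side in the same row as the syringes. Not a syringe: it stays. Origin on its underside, length along its y.
- sharps_bin: The sharps container, a grey plastic box fixed to the bench, 140 mm (x) by 180 mm (y), 112 mm high, with a flat white deck on top and an oblong slot in the deck. Origin at the centre of its underside, z up. Its -x side is the front (towards the robot, with the spring catch), its +x side carries the lid's hinge. Inner floor 4 mm up.
- slot (a point): Centre of the slot, at the upper face of the deck (14 mm in front of the box's middle, 112 mm above the bench). The slot is 60 mm wide along the container's x and 152 mm long along its y; below it the box is empty, 104 mm deep. Axes as the container's.
- lid (a joint): Lid angle, rad: 0 snapped shut, 1.57 upright, 2.1 leaning fully back; starts at 1.75 to 2.05. The hinge is a little stiff: near upright the 100 g lid stays where left, below about 0.9 it falls until it rests ajar on the catch at about 0.1. From there the front edge must be pressed some 13 mm further down against a spring catch that yields at about 10 N; below 0.04 it snaps home by itself.
- lid_hinge (a point): Middle of the hinge line, 66 mm behind the container's middle, 116 mm above the bench; the line runs along the container's y. The point's axes turn with the lid: -x runs from the hinge to the free edge, z is the normal of the outer (upper when shut) face. The outer face lies 4 mm outside the hinge line, its raised middle panel 6 mm.
- lid_tab (a point): Thumb tab at the middle of the lid's free edge, on its outer face, 150 mm from the hinge line. Shut, it is 120 mm above the bench and 84 mm in front of the container's middle. The lid is 182 mm wide, 145 mm long without the tab and 5 mm thick; the tab is 56 mm wide and ends 160 mm from the hinge; a 50 mm wide catch skirt stands 29 mm off the inner face there.
- pipette: A micropipette, 240 mm long, 33 mm wide, 28 mm high, lying on the bench between the mat and the robot; stays where it is. Origin on its underside at mid-length.
- vial: A small capped vial, 28 mm across, 59 mm tall, standing on the bench just left of the mat; stays where it is. Origin at the centre of its underside.

How it is judged:
By the outcome, as a careful person would: the job done as asked, in the order asked, and still so for the second after the job is handed in, with the robot touching nothing.
It also fails if it takes over 72 s, if anything falls off the work surface, if the arm or the gripper's body presses on something with over 40 N, if the wrist force passes 120 N, or if a joint passes its speed limit or range.

### The arm

A 7-joint arm with a two-finger parallel gripper is mounted at the origin on the work surface; the furniture and walls round the work are solid. World frame = base frame: x ahead of the robot, y to its left, z up, the work surface at z = 0. Lengths are in m, angles in rad, forces in N, time in s.
With the tool pointing down it reaches from about 0.425 to 0.925 m from the base axis. Payload 6.8 kg.
Tool frame: the origin (TCP) lies between the finger pads; the fingertips stand finger_overhang ahead of it and the grasp point (between the pads) lies 6 mm ahead of it (finger_overhang is the distance from the TCP to the fingertips, in m); z points along the fingers, y is the line along which they close (so a half turn about z gives the same grasp; the last joint's range is limited). The gripper opens to 85 mm and grips with 20 to 120 N. Pads are 22 mm wide; open, the fingers measure 114 mm over their backs; the gripper's body (76 mm by 85 mm) begins 54 mm behind the grasp point. The pads swing forward as they close: fully open they stand 13 mm farther back than shut.
Start: joints at [1.046, 0.477, 0.022, 1.555, -0.011, 1.109, -0.083], TCP at [0.273, -0.617, 0.256] pointing down, gripper open.
Joint ranges: [-2.96, 2.96], [-0.34, 2.1], [-1.41, 1.46], [0.24, 2.44], [-1.37, 4.51], [0.17, 1.92], [-2.96, 2.96]. Speed limits (rad/s): [2.39, 2.39, 3.14, 3.14, 3.14, 3.14, 3.14].

### API

Orientations are given as a unit quaternion [w, x, y, z].
In Python, from station import * gives the robot as it stands.
- The arm moves only by the tool drive_tool, never from a script. Its argument "increments" is a list of rows, each an object of numbers: "claw": the finger opening in m, from 0 to 0.0854; "dx", "dy", "dz": the shift along the tool's x, y, z in m; "wx", "wy", "wz": the turn, a rotation vector about the tool's x, y, z in degrees. A call has 1 to 20 rows; each row shifts and turns the commanded pose from where the row before left it, along the tool's axes as they then stand; what a row does not reach is not made up. A row lasts 1/8 s, in which the tool goes at most 62.5 mm and 10.7 degrees, less where a joint would pass 70% of its speed; a pose out of reach is approached as far as the arm can. A call with a gripper value outside its range is refused whole. The fingers move at their own pace and stop on an object; "newtons" is the grip in N (left out, the last holds). Time passes only in rows, so rows that do not move let the fingers close. It gives the time, the measured TCP pose, the force, the opening and the grip force at its end, in the units of the state.
- get_obs(): the state, without advancing time (a new reading comes with each control period).
- read_camera(name): name is "scene" or "top"; returns (picture, depth): 480x640x3 uint8, red, green, blue; 480x640 float32, m along the optical axis (not along the pixel's ray), 0 where there is no reading.
- calibration(name): a dict with "intrinsics" (3x3 intrinsics, pixels), "k1" (the pictures are not rectified: a ray, as slopes to the right and down, at radius r is drawn at 1 + k1 r^2 times it, then the intrinsics apply), "R" (3x3) and "t" (3): a world point X has camera coordinates R X + t. Camera axes: x right, y down, z forward; pixel columns grow to the right and rows downward; lengths in m; the calibration is good to about 2 mm. A picture is of the moment at which its call begins. calibration takes no time and is no camera call.
- hand_in(): hands the job in; it is judged then, once.
The state is a dict: "t": time; "q": joint angles; "joint_vel": joint speeds; "joint_torque": joint torques, N m; "eef_pos": TCP position; "tool_rot": TCP orientation; "contact_force": force on the tool from outside, world axes, zero at the start; "torque": the same for the moment, N m; "gripper_width": opening from 0.0 (shut) to 1.0 (fully open); "grasp_force": force on a finger pad.
Only numpy, scipy, OpenCV 4.12 (cv2) and the standard library are available. Lean on these libraries where they do the work, as an engineer would, in place of code of your own. Each camera call takes 0.05 s, during which the arm holds its last target. There are 200 camera calls.

## Working session

There is one attempt and no reset: what is moved stays moved. The work goes in short steps, Python scripts to look and compute and a tool call to move; the robot and the scene stay as the last step left them, time stands still between calls to the robot, and variables do not carry over. Pictures are saved under pics/ and viewed, at most 10 in all, crops included, and the job is handed in when it is done.

Besides the shell and the picture viewer there is one more tool, called after "Request:" as a command line: name --argument value ..., lists and objects as JSON in quotes. drive_tool: Moves the arm, as the interface text tells. Its arguments: {"type":"object","properties":{"increments":{"type":"array","items":{"type":"object","properties":{"claw":{"type":"number"},"dx":{"type":"number"},"dy":{"type":"number"},"dz":{"type":"number"},"wx":{"type":"number"},"wy":{"type":"number"},"wz":{"type":"number"}}}},"newtons":{"type":"number"}},"required":["increments"]}

```bash
mkdir -p pics; cat > h.py <<'E'
from station import *
import numpy as np, cv2
def snap(cam):
    im,d=read_camera(cam); return im,d
def save(n,im): cv2.imwrite('pics/'+n,cv2.cvtColor(im,cv2.COLOR_RGB2BGR))
def world(cam,u,v,depth):
    c=calibration(cam);K=np.array(c['intrinsics']);k1=c['k1']
    p=cv2.undistortPoints(np.array([[[u,v]]],float),K,np.array([k1,0,0,0.]))[0,0]
    Xc=np.array([p[0],p[1],1])*depth
    return np.array(c['R']).T@(Xc-np.array(c['t']))
def cloud(cam,d):
    c=calibration(cam);K=np.array(c['intrinsics'])
    v,u=np.mgrid[0:480,0:640]
    p=cv2.undistortPoints(np.stack([u,v],-1).reshape(-1,1,2).astype(float),K,np.array([c['k1'],0,0,0.])).reshape(480,640,2)
    X=np.dstack([p,np.ones((480,640))])*d[...,None]
    return (X-np.array(c['t']))@np.array(c['R'])
E
python3 - <<'E'
from h import *
for c in ('top','scene'):
    im,d=snap(c); save(c+'0.png',im); np.savez(c+'0.npz',im=im,d=d)
o=get_obs(); print(o)
for c in ('top','scene'): print(calibration(c))
E
ls
```

```text
{'t': 0.1, 'q': array([ 1.04587299,  0.4777637 ,  0.02232388,  1.55634428, -0.01149135,
        1.10928678, -0.08306908]), 'joint_vel': array([-0.000699  , -0.0014261 ,  0.00131093, -0.00204495,  0.00012398,
        0.00021983,  0.00099856]), 'joint_torque': array([ 4.26997896e-03, -5.97760034e+01,  1.61333151e+00, -2.81952614e+01,
        1.28334883e-02,  4.99597445e-03, -3.17262368e-05]), 'eef_pos': array([ 0.27308296, -0.61675971,  0.25539502]), 'tool_rot': array([-8.04127872e-04,  9.78353037e-01,  2.06941139e-01, -2.32523584e-04]), 'contact_force': array([-0.18516061,  0.024882  ,  1.16951424]), 'torque': array([-0.06491106, -0.02376151, -0.00211183]), 'grasp_force': 0.0, 'gripper_width': 1.0014158347694977}
{'intrinsics': array([[502.82149122,   0.        , 331.25226073],
       [  0.        , 502.82149122, 234.02024611],
       [  0.        ,   0.        ,   1.        ]]), 'k1': -0.05184422277330195, 'R': array([[-5.01993204e-04, -9.99799270e-01,  2.00291611e-02],
       [-9.92053576e-01, -2.02206817e-03, -1.25799898e-01],
       [ 1.25815147e-01, -1.99331516e-02, -9.91853426e-01]]), 't': array([0.14503921, 0.48329025, 1.02333751])}
{'intrinsics': array([[464.33231171,   0.        , 313.410968  ],
       [  0.        , 464.33231171, 242.5781874 ],
       [  0.        ,   0.        ,   1.        ]]), 'k1': -0.10302539334051015, 'R': array([[-0.32856936,  0.94447615,  0.00264177],
       [ 0.83706492,  0.29249581, -0.46235108],
       [-0.43745228, -0.14970306, -0.88669301]]), 't': array([-0.00900045, -0.4029942 ,  1.31003307])}
h.py
pics
scene0.npz
top0.npz
```

View pics/top0.png

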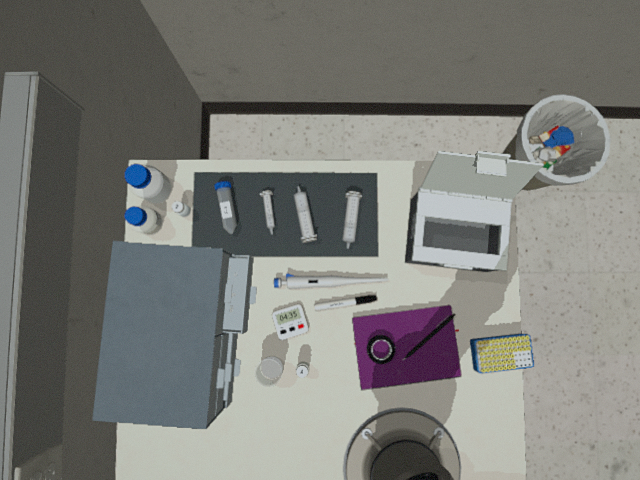

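View pics/scene0.png

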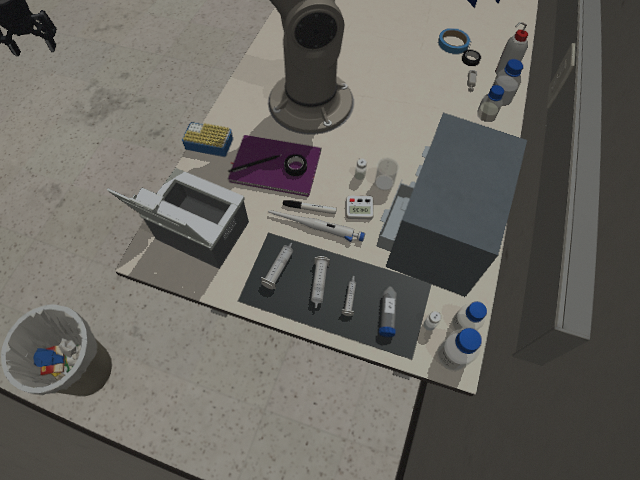

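The top view shows the mat with the tube (226,205), short syringe (268,212), long syringes (304,213) and (351,218), and the bin with its slot at (462,238) and lid leaning back. The scene view agrees. Next I measure these from the depth cloud.

```bash
python3 - <<'E'
from h import *
z=np.load('top0.npz');P=cloud('top',z['d']);im=z['im']
big=cv2.resize(im[150:280,180:540],None,fx=2.2,fy=2.2,interpolation=cv2.INTER_CUBIC); save('crop1.png',big)
print('mat',[P[v,u].round(3) for v,u in((180,285),(250,240),(250,290),(250,330))])
m=(P[...,2]>0.009)&(P[...,2]<0.06); m[:170]=0;m[258:]=0;m[:,:196]=0;m[:,376:]=0
n,l,s,c=cv2.connectedComponentsWithStats(m.astype(np.uint8))
for i in range(1,n):
    if s[i,4]<100: continue
    q=P[l==i]; xy=q[:,:2].astype(np.float32)
    r=cv2.minAreaRect(xy); mu=xy.mean(0); w,V=np.linalg.eigh(np.cov(xy.T)); a=V[:,1]
    pr=(xy-mu)@a; pv=(xy-mu)@V[:,0]
    print('px',c[i].round(),s[i,4],'rectc',np.round(r[0],3),np.round(r[1],3),'axis',a.round(3),'deg',np.degrees(np.arctan2(a[1],a[0])).round(1),'zmax',np.percentile(q[:,2],98).round(3))
    for lo in np.linspace(pr.min(),pr.max(),9)[:-1]:
        k=(pr>=lo)&(pr<lo+np.ptp(pr)/8)
        if k.sum(): print('   ',(mu+a*(lo+np.ptp(pr)/16)).round(3),'w',np.ptp(pv[k]).round(3),'mid',((pv[k].max()+pv[k].min())/2).round(4),'zm',q[k,2].max().round(3))
# bin deck
m=(np.abs(P[...,2]-.112)<.006); m[:,:400]=0;m[:150]=0;m[290:]=0;m[:,530:]=0
xy=P[m][:,:2].astype(np.float32); print('deck',cv2.minAreaRect(xy),m.sum(),np.median(P[m][:,2]))
f=((P[...,2]<.06)&(P[...,2]>-.02)); f[:212]=0;f[256:]=0;f[:,:424]=0;f[:,501:]=0
n,l,s,c=cv2.connectedComponentsWithStats(f.astype(np.uint8)); i=1+s[1:,4].argmax(); print('slotpx',s[i],c[i])
for u,v in((490,165),(440,160),(530,170),(420,188),(512,195),(465,175)): print(u,v,P[v,u].round(3))
E
```

```text
mat [array([0.604, 0.245, 0.004]), array([0.451, 0.339, 0.007]), array([0.452, 0.233, 0.004]), array([0.452, 0.148, 0.006])]
px [226. 206.] 718 rectc [0.539 0.368] [0.112 0.034] axis [-0.979 -0.202] deg -168.4 zmax 0.038
    [0.587 0.376] w 0.034 mid -0.0019 zm 0.041
    [0.573 0.373] w 0.03 mid -0.0013 zm 0.037
    [0.56 0.37] w 0.029 mid -0.0013 zm 0.039
    [0.546 0.367] w 0.029 mid -0.0013 zm 0.039
    [0.532 0.365] w 0.029 mid -0.0011 zm 0.039
    [0.519 0.362] w 0.03 mid -0.0017 zm 0.04
    [0.505 0.359] w 0.029 mid -0.0014 zm 0.039
    [0.491 0.356] w 0.02 mid -0.0009 zm 0.037
px [304. 217.] 658 rectc [0.527 0.202] [0.119 0.033] axis [-0.979 -0.206] deg -168.1 zmax 0.037
    [0.578 0.214] w 0.013 mid 0.0016 zm 0.031
    [0.563 0.211] w 0.027 mid 0.0001 zm 0.038
    [0.549 0.208] w 0.027 mid -0.0001 zm 0.037
    [0.534 0.205] w 0.027 mid -0.0002 zm 0.037
    [0.52  0.202] w 0.026 mid 0.0002 zm 0.036
    [0.505 0.199] w 0.026 mid 0.0001 zm 0.036
    [0.491 0.196] w 0.026 mid 0.0 zm 0.037
    [0.476 0.193] w 0.033 mid -0.0002 zm 0.042
px [268. 210.] 332 rectc [0.53  0.275] [0.092
[... 572 characters left out ...]
[0.55 0.1 ] w 0.026 mid 0.0006 zm 0.037
    [0.535 0.102] w 0.027 mid 0.0004 zm 0.038
    [0.521 0.103] w 0.027 mid 0.0004 zm 0.038
    [0.506 0.105] w 0.026 mid 0.0001 zm 0.036
    [0.491 0.107] w 0.027 mid 0.0003 zm 0.038
    [0.476 0.109] w 0.027 mid 0.0005 zm 0.037
    [0.462 0.11 ] w 0.019 mid 0.0006 zm 0.032
deck ((0.4818503260612488, -0.10834985226392746), (0.18586736917495728, 0.1422269493341446), 82.79656219482422) 4257 0.11318082872508994
slotpx [ 424  218   74   37 2074] [460.05785921 235.61378978]
490 165 [ 0.571 -0.117  0.26 ]
440 160 [ 0.586 -0.038  0.236]
530 170 [ 0.569 -0.195  0.238]
420 188 [ 0.564 -0.027  0.113]
512 195 [ 0.545 -0.199  0.14 ]
465 175 [ 0.57  -0.093  0.194]
```

View pics/crop1.png

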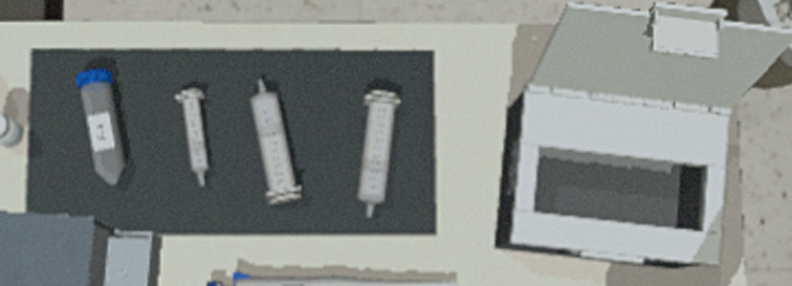

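The crop confirms three separate syringes. The slot corners in crop pixels are about (537,147), (706,165), (703,232) and (535,210). I use them to cross-check the slot pose, then work out the first move.

```bash
cat >> h.py <<'E'
def ray(cam,u,v,z):
    a=world(cam,u,v,1.);b=world(cam,u,v,2.); return a+(z-a[2])/(b-a)[2]*(b-a)
def theta():
    w,x,y,z=get_obs()['tool_rot']; return np.degrees(2*np.arctan2(y,x))
def to(X,th=None):
    "print shift in present tool axes (mm), and turn wz"
    o=get_obs();w,x,y,z=o['tool_rot']
    from scipy.spatial.transform import Rotation as R
    r=R.from_quat([x,y,z,w]); d=r.inv().apply(np.array(X)-o['eef_pos'])*1e3
    t=theta(); print('t',o['t'],'theta',round(t,2),'d mm',d.round(1),'pos',o['eef_pos'].round(4))
    if th is not None:
        a=np.radians(th); tgt=R.from_matrix(np.array([[np.cos(a),np.sin(a),0],[np.sin(a),-np.cos(a),0],[0,0,-1]]))
        print('turn wxyz (tool)',np.degrees((r.inv()*tgt).as_rotvec()).round(2),'then d',(tgt.inv().apply(np.array(X)-o['eef_pos'])*1e3).round(1))
E
python3 - <<'E'
import station; print([n for n in dir(station) if not n.startswith('_')]); print(getattr(station,'finger_overhang',None))
from h import *
c=[ray('top',u/2.2+180-.27,v/2.2+150-.27,.112)[:2] for u,v in((537,147),(706,165),(703,232),(535,210))]
print(np.round(c,3),np.mean(c,0).round(4))
z=np.load('top0.npz');P=cloud('top',z['d'])
m=(np.abs(P[...,2]-.113)<.004); m[:,:400]=0;m[205:]=m[205:];m[:205]=0;m[290:]=0;m[:,530:]=0
save('deckm.png',(m*255).astype(np.uint8)[...,None].repeat(3,2))
# cabinet height
print('cab',P[300,160].round(3),P[260,210].round(3),P[250,240].round(3),P[270,240].round(3), 'pip',P[282,300].round(3))
to([.40,-.30,.26],-6.6)
E
```

```text
['PlanningError', 'calibration', 'finger_overhang', 'get_obs', 'hand_in', 'read_camera']
0.025
[[ 0.507 -0.033]
 [ 0.492 -0.184]
 [ 0.432 -0.179]
 [ 0.451 -0.03 ]] [ 0.4705 -0.1067]
cab [0.346 0.438 0.218] [0.414 0.355 0.22 ] [0.451 0.339 0.007] [0.405 0.326 0.082] pip [0.383 0.21  0.027]
t 0.1 theta 23.89 d mm [ 244.3 -238.2   -4.2] pos [ 0.2731 -0.6168  0.2554]
turn wxyz (tool) [-9.000e-02  3.000e-02  3.049e+01] then d [  89.7 -329.2   -4.6]
```

Request:
drive_tool --increments '[{"wz":10.2,"claw":0.055},{"wz":10.2},{"wz":10.1},{"dx":13,"dy":-0.047,"dz":0},{"dx":0}]' --newtons 30

```text
schema error: expected keys claw, dx, dy, dz, wx, wy, wz
```

Every row needs all seven keys. That call also had a unit slip (dx 13 m) and was refused. I'm resending it in metres.

Request:
drive_tool --increments '[{"dx":0,"dy":0,"dz":0,"wx":0,"wy":0,"wz":10.2,"claw":0.055},{"dx":0,"dy":0,"dz":0,"wx":0,"wy":0,"wz":10.2,"claw":0.055},{"dx":0,"dy":0,"dz":0,"wx":0,"wy":0,"wz":10.1,"claw":0.055},{"dx":0.013,"dy":-0.047,"dz":0,"wx":0,"wy":0,"wz":0,"claw":0.055},{"dx":0.013,"dy":-0.047,"dz":0,"wx":0,"wy":0,"wz":0,"claw":0.055},{"dx":0.013,"dy":-0.047,"dz":0,"wx":0,"wy":0,"wz":0,"claw":0.055},{"dx":0.013,"dy":-0.047,"dz":0,"wx":0,"wy":0,"wz":0,"claw":0.055},{"dx":0.013,"dy":-0.047,"dz":0,"wx":0,"wy":0,"wz":0,"claw":0.055},{"dx":0.013,"dy":-0.047,"dz":0,"wx":0,"wy":0,"wz":0,"claw":0.055},{"dx":0.013,"dy":-0.047,"dz":0,"wx":0,"wy":0,"wz":0,"claw":0.055},{"dx":0,"dy":0,"dz":0,"wx":0,"wy":0,"wz":0,"claw":0.055}]' --newtons 30

```text
t: 1.48
eef_pos: [0.4032, -0.2969, 0.2561]
tool_rot: [-0.001, 0.999, -0.054, 0.0]
contact_force: [-0.9, -0.3, 0.2]
gripper_width: 0.64
grasp_force: 0.0
```

```bash
python3 -c "
from h import *
to([.513,.102,.20],-6.6); print(get_obs()['q'].round(2))"
```

```text
t 1.475 theta -6.21 d mm [  66.  -408.4   56.7] pos [ 0.4032 -0.2969  0.2561]
turn wxyz (tool) [-0.09  0.    0.39] then d [  63.2 -408.9   56.1]
[ 0.52  0.19 -0.01  1.96  0.    0.99 -1.17]
```

Request:
drive_tool --increments '[{"dx":0,"dy":0,"dz":0,"wx":0,"wy":0,"wz":0.4,"claw":0.055},{"dx":0.007,"dy":-0.0454,"dz":0.0062,"wx":0,"wy":0,"wz":0,"claw":0.055},{"dx":0.007,"dy":-0.0454,"dz":0.0062,"wx":0,"wy":0,"wz":0,"claw":0.055},{"dx":0.007,"dy":-0.0454,"dz":0.0062,"wx":0,"wy":0,"wz":0,"claw":0.055},{"dx":0.007,"dy":-0.0454,"dz":0.0062,"wx":0,"wy":0,"wz":0,"claw":0.055},{"dx":0.007,"dy":-0.0454,"dz":0.0062,"wx":0,"wy":0,"wz":0,"claw":0.055},{"dx":0.007,"dy":-0.0454,"dz":0.0062,"wx":0,"wy":0,"wz":0,"claw":0.055},{"dx":0.007,"dy":-0.0454,"dz":0.0062,"wx":0,"wy":0,"wz":0,"claw":0.055},{"dx":0.007,"dy":-0.0454,"dz":0.0062,"wx":0,"wy":0,"wz":0,"claw":0.055},{"dx":0.007,"dy":-0.0454,"dz":0.0062,"wx":0,"wy":0,"wz":0,"claw":0.055},{"dx":0,"dy":0,"dz":0.04,"wx":0,"wy":0,"wz":0,"claw":0.055},{"dx":0,"dy":0,"dz":0.04,"wx":0,"wy":0,"wz":0,"claw":0.055},{"dx":0,"dy":0,"dz":0,"wx":0,"wy":0,"wz":0,"claw":0.055},{"dx":0,"dy":0,"dz":0,"wx":0,"wy":0,"wz":0,"claw":0.055}]'

```text
t: 3.22
eef_pos: [0.5151, 0.0961, 0.1215]
tool_rot: [-0.0, 0.998, -0.062, 0.001]
contact_force: [0.9, 0.4, 1.1]
gripper_width: 0.647
grasp_force: 0.0
```

```bash
python3 -c "
from h import *
to([.513,.102,.031],-6.6); print(get_obs()['q'].round(2))"
```

```text
t 3.225 theta -7.12 d mm [-2.9 -5.5 90.5] pos [0.5151 0.0961 0.1215]
turn wxyz (tool) [-0.01 -0.06 -0.52] then d [-2.8 -5.6 90.5]
[-0.1   0.42 -0.25  2.02  0.16  0.72 -2.14]
```

Request:
drive_tool --increments '[{"dx":-0.0028,"dy":-0.0056,"dz":0.03,"wx":0,"wy":0,"wz":-0.5,"claw":0.055},{"dx":0,"dy":0,"dz":0.03,"wx":0,"wy":0,"wz":0,"claw":0.055},{"dx":0,"dy":0,"dz":0.02,"wx":0,"wy":0,"wz":0,"claw":0.055},{"dx":0,"dy":0,"dz":0.01,"wx":0,"wy":0,"wz":0,"claw":0.055},{"dx":0,"dy":0,"dz":0,"wx":0,"wy":0,"wz":0,"claw":0.055},{"dx":0,"dy":0,"dz":0,"wx":0,"wy":0,"wz":0,"claw":0.015},{"dx":0,"dy":0,"dz":0,"wx":0,"wy":0,"wz":0,"claw":0.015},{"dx":0,"dy":0,"dz":0,"wx":0,"wy":0,"wz":0,"claw":0.015},{"dx":0,"dy":0,"dz":0,"wx":0,"wy":0,"wz":0,"claw":0.015}]'

```text
t: 4.35
eef_pos: [0.5128, 0.103, 0.0316]
tool_rot: [-0.0, 0.998, -0.057, 0.001]
contact_force: [-0.6, 0.0, 6.3]
gripper_width: 0.276
grasp_force: 30.9
```

```bash
python3 -c "
from h import *
to([.513,.102,.20]); print(get_obs()['contact_force'])"
```

```text
t 4.35 theta -6.52 d mm [   0.6    0.9 -168.4] pos [0.5128 0.103  0.0316]
[-0.60796861  0.00886305  6.29264229]
```

Request:
drive_tool --increments '[{"dx":0,"dy":0,"dz":-0.03,"wx":0,"wy":0,"wz":0,"claw":0.015},{"dx":0,"dy":0,"dz":-0.045,"wx":0,"wy":0,"wz":0,"claw":0.015},{"dx":0,"dy":0,"dz":-0.05,"wx":0,"wy":0,"wz":0,"claw":0.015},{"dx":0,"dy":0,"dz":-0.045,"wx":0,"wy":0,"wz":-10,"claw":0.015},{"dx":0,"dy":0,"dz":0,"wx":0,"wy":0,"wz":-10,"claw":0.015},{"dx":0,"dy":0,"dz":0,"wx":0,"wy":0,"wz":-10,"claw":0.015},{"dx":0,"dy":0,"dz":0,"wx":0,"wy":0,"wz":-10,"claw":0.015},{"dx":0,"dy":0,"dz":0,"wx":0,"wy":0,"wz":-10,"claw":0.015},{"dx":0,"dy":0,"dz":0,"wx":0,"wy":0,"wz":-10,"claw":0.015},{"dx":0,"dy":0,"dz":0,"wx":0,"wy":0,"wz":-10,"claw":0.015},{"dx":0,"dy":0,"dz":0,"wx":0,"wy":0,"wz":-10,"claw":0.015},{"dx":0,"dy":0,"dz":0,"wx":0,"wy":0,"wz":-9.5,"claw":0.015},{"dx":-0.043,"dy":-0.0036,"dz":0,"wx":0,"wy":0,"wz":0,"claw":0.015},{"dx":-0.043,"dy":-0.0036,"dz":0,"wx":0,"wy":0,"wz":0,"claw":0.015},{"dx":-0.043,"dy":-0.0036,"dz":0,"wx":0,"wy":0,"wz":0,"claw":0.015},{"dx":-0.043,"dy":-0.0036,"dz":0,"wx":0,"wy":0,"wz":0,"claw":0.015},{"dx":-0.041,"dy":-0.0036,"dz":0,"wx":0,"wy":0,"wz":0,"claw":0.015},{"dx":0,"dy":0,"dz":0,"wx":0,"wy":0,"wz":0,"claw":0.015},{"dx":0,"dy":0,"dz":0,"wx":0,"wy":0,"wz":0,"claw":0.015}]'

```text
t: 6.72
eef_pos: [0.4682, -0.1058, 0.2007]
tool_rot: [0.0, 0.749, 0.663, 0.0]
contact_force: [-0.1, -0.5, 0.8]
gripper_width: 0.276
grasp_force: 30.0
```

```bash
python3 -c "
from h import *
to([.469,-.1065,.15],83); print(get_obs()['q'].round(2),get_obs()['gripper_width'])
im,d=snap('top'); save('t1.png',cv2.resize(im[150:290,280:560],None,fx=2.5,fy=2.5))"
```

```text
t 6.725 theta 82.98 d mm [-0.6  0.9 50.7] pos [ 0.4682 -0.1058  0.2007]
turn wxyz (tool) [ 0.03 -0.01 -0.02] then d [-0.5  0.9 50.7]
[ 0.55  0.27 -0.52  2.04  0.17  0.88 -0.19] 0.27550841378330654
```

View pics/t1.png

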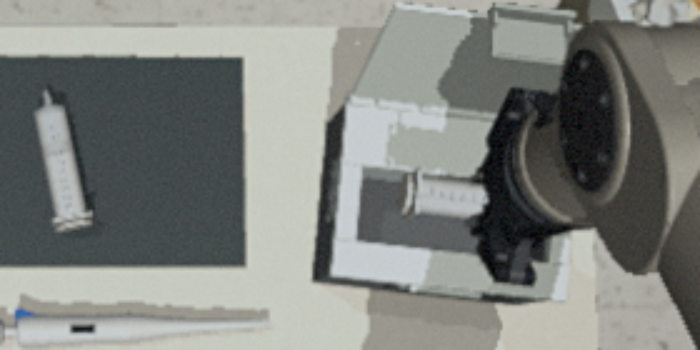

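The syringe is held over the middle of the slot: flange at crop (410,190), slot from 360 to about 560. Now I lower it and release.

Request:
drive_tool --increments '[{"dx":-0.0005,"dy":0.001,"dz":0.03,"wx":0,"wy":0,"wz":0,"claw":0.015},{"dx":0,"dy":0,"dz":0.029,"wx":0,"wy":0,"wz":0,"claw":0.015},{"dx":0,"dy":0,"dz":0,"wx":0,"wy":0,"wz":0,"claw":0.015},{"dx":0,"dy":0,"dz":0,"wx":0,"wy":0,"wz":0,"claw":0.015},{"dx":0,"dy":0,"dz":0,"wx":0,"wy":0,"wz":0,"claw":0.055},{"dx":0,"dy":0,"dz":0,"wx":0,"wy":0,"wz":0,"claw":0.055},{"dx":0,"dy":0,"dz":0,"wx":0,"wy":0,"wz":0,"claw":0.055},{"dx":0,"dy":0,"dz":-0.03,"wx":0,"wy":0,"wz":0,"claw":0.055},{"dx":0,"dy":0,"dz":-0.03,"wx":0,"wy":0,"wz":0,"claw":0.055},{"dx":0,"dy":0,"dz":0,"wx":0,"wy":0,"wz":0,"claw":0.055}]'

```text
t: 8.02
eef_pos: [0.4706, -0.1072, 0.2037]
tool_rot: [0.002, 0.749, 0.662, 0.001]
contact_force: [0.1, 0.3, -0.2]
gripper_width: 0.644
grasp_force: 0.0
```

```bash
python3 -c "
from h import *
to([.526,.2025,.12],11.9); print(get_obs()['q'].round(2),get_obs()['gripper_width'])"
```

```text
t 8.025 theta 82.96 d mm [314.2  16.7  83.6] pos [ 0.4706 -0.1072  0.2037]
turn wxyz (tool) [ 0.26 -0.14 71.06] then d [ 118.1 -291.6   83.7]
[ 0.55  0.27 -0.53  2.03  0.17  0.88 -0.19] 0.6443799788610566
```

Request:
drive_tool --increments '[{"dx":0.045,"dy":0.0024,"dz":0,"wx":0,"wy":0,"wz":0,"claw":0.055},{"dx":0.045,"dy":0.0024,"dz":0,"wx":0,"wy":0,"wz":0,"claw":0.055},{"dx":0.045,"dy":0.0024,"dz":0,"wx":0,"wy":0,"wz":0,"claw":0.055},{"dx":0.045,"dy":0.0024,"dz":0,"wx":0,"wy":0,"wz":0,"claw":0.055},{"dx":0.045,"dy":0.0024,"dz":0,"wx":0,"wy":0,"wz":0,"claw":0.055},{"dx":0.045,"dy":0.0024,"dz":0,"wx":0,"wy":0,"wz":0,"claw":0.055},{"dx":0.044,"dy":0.0023,"dz":0,"wx":0,"wy":0,"wz":0,"claw":0.055},{"dx":0,"dy":0,"dz":0,"wx":0.2,"wy":-0.1,"wz":10.1,"claw":0.055},{"dx":0,"dy":0,"dz":0,"wx":0,"wy":0,"wz":10.1,"claw":0.055},{"dx":0,"dy":0,"dz":0,"wx":0,"wy":0,"wz":10.1,"claw":0.055},{"dx":0,"dy":0,"dz":0.02,"wx":0,"wy":0,"wz":10.2,"claw":0.055},{"dx":0,"dy":0,"dz":0.02,"wx":0,"wy":0,"wz":10.2,"claw":0.055},{"dx":0,"dy":0,"dz":0.02,"wx":0,"wy":0,"wz":10.2,"claw":0.055},{"dx":0,"dy":0,"dz":0.02,"wx":0,"wy":0,"wz":10.2,"claw":0.055},{"dx":0,"dy":0,"dz":0,"wx":0,"wy":0,"wz":0,"claw":0.055},{"dx":0,"dy":0,"dz":0,"wx":0,"wy":0,"wz":0,"claw":0.055}]'

```text
t: 10.02
eef_pos: [0.5237, 0.2027, 0.1217]
tool_rot: [0.0, 0.994, 0.105, -0.002]
contact_force: [-0.5, -0.2, -0.1]
gripper_width: 0.648
grasp_force: 0.0
```

```bash
python3 -c "
from h import *
to([.5265,.202,.032],11.9); print(get_obs()['q'].round(2),get_obs()['gripper_width'])"
```

```text
t 10.025 theta 12.08 d mm [ 2.9  1.2 89.7] pos [0.5237 0.2027 0.1217]
turn wxyz (tool) [0.01 0.22 0.18] then d [ 2.6  1.2 89.7]
[-0.23  0.48 -0.32  1.92  0.21  0.77 -2.02] 0.6475566568723233
```

Request:
drive_tool --increments '[{"dx":0.0026,"dy":0.0012,"dz":0.03,"wx":0,"wy":0.2,"wz":0.2,"claw":0.055},{"dx":0,"dy":0,"dz":0.03,"wx":0,"wy":0,"wz":0,"claw":0.055},{"dx":0,"dy":0,"dz":0.02,"wx":0,"wy":0,"wz":0,"claw":0.055},{"dx":0,"dy":0,"dz":0.009,"wx":0,"wy":0,"wz":0,"claw":0.055},{"dx":0,"dy":0,"dz":0,"wx":0,"wy":0,"wz":0,"claw":0.055},{"dx":0,"dy":0,"dz":0,"wx":0,"wy":0,"wz":0,"claw":0.015},{"dx":0,"dy":0,"dz":0,"wx":0,"wy":0,"wz":0,"claw":0.015},{"dx":0,"dy":0,"dz":0,"wx":0,"wy":0,"wz":0,"claw":0.015},{"dx":0,"dy":0,"dz":0,"wx":0,"wy":0,"wz":0,"claw":0.015},{"dx":0,"dy":0,"dz":-0.03,"wx":0,"wy":0,"wz":0,"claw":0.015},{"dx":0,"dy":0,"dz":-0.045,"wx":0,"wy":0,"wz":0,"claw":0.015},{"dx":0,"dy":0,"dz":-0.05,"wx":0,"wy":0,"wz":0,"claw":0.015},{"dx":0,"dy":0,"dz":-0.045,"wx":0,"wy":0,"wz":-10,"claw":0.015},{"dx":0,"dy":0,"dz":0,"wx":0,"wy":0,"wz":-10,"claw":0.015},{"dx":0,"dy":0,"dz":0,"wx":0,"wy":0,"wz":-10,"claw":0.015},{"dx":0,"dy":0,"dz":0,"wx":0,"wy":0,"wz":-10,"claw":0.015},{"dx":0,"dy":0,"dz":0,"wx":0,"wy":0,"wz":-10.4,"claw":0.015},{"dx":0,"dy":0,"dz":0,"wx":0,"wy":0,"wz":-10.4,"claw":0.015},{"dx":0,"dy":0,"dz":0,"wx":0,"wy":0,"wz":-10.4,"claw":0.015},{"dx":0,"dy":0,"dz":0,"wx":0,"wy":0,"wz":0,"claw":0.015}]'

```text
t: 12.52
eef_pos: [0.5262, 0.2016, 0.2024]
tool_rot: [-0.0, 0.75, 0.661, -0.0]
contact_force: [0.6, 0.5, -0.3]
gripper_width: 0.275
grasp_force: 30.0
```

```bash
python3 -c "
from h import *
to([.469,-.1065,.20],83); print(get_obs()['q'].round(2),get_obs()['gripper_width'])"
```

```text
t 12.525 theta 82.78 d mm [-312.9  -18.     2.5] pos [0.5262 0.2016 0.2024]
turn wxyz (tool) [-0.04  0.02 -0.22] then d [-312.8  -19.2    2.4]
[ 0.    0.42 -0.61  1.85  0.29  0.96 -0.86] 0.2752547203905423
```

Request:
drive_tool --increments '[{"dx":-0.0447,"dy":-0.0026,"dz":0,"wx":0,"wy":0,"wz":0,"claw":0.015},{"dx":-0.0447,"dy":-0.0026,"dz":0,"wx":0,"wy":0,"wz":0,"claw":0.015},{"dx":-0.0447,"dy":-0.0026,"dz":0,"wx":0,"wy":0,"wz":0,"claw":0.015},{"dx":-0.0447,"dy":-0.0026,"dz":0,"wx":0,"wy":0,"wz":0,"claw":0.015},{"dx":-0.0447,"dy":-0.0026,"dz":0,"wx":0,"wy":0,"wz":0,"claw":0.015},{"dx":-0.0447,"dy":-0.0026,"dz":0,"wx":0,"wy":0,"wz":0,"claw":0.015},{"dx":-0.0447,"dy":-0.0026,"dz":0,"wx":0,"wy":0,"wz":0,"claw":0.015},{"dx":0,"dy":0,"dz":0,"wx":0,"wy":0,"wz":-0.2,"claw":0.015},{"dx":0,"dy":0,"dz":0,"wx":0,"wy":0,"wz":0,"claw":0.015},{"dx":0,"dy":0,"dz":0.03,"wx":0,"wy":0,"wz":0,"claw":0.015},{"dx":0,"dy":0,"dz":0.03,"wx":0,"wy":0,"wz":0,"claw":0.015},{"dx":0,"dy":0,"dz":0,"wx":0,"wy":0,"wz":0,"claw":0.015},{"dx":0,"dy":0,"dz":0,"wx":0,"wy":0,"wz":0,"claw":0.015}]'

```text
t: 14.15
eef_pos: [0.4703, -0.1054, 0.1435]
tool_rot: [0.0, 0.748, 0.663, 0.0]
contact_force: [0.8, -0.4, 0.0]
gripper_width: 0.277
grasp_force: 30.0
```

```bash
python3 -c "
from h import *
to([.469,-.1065,.141],83); print(get_obs()['q'].round(2),get_obs()['gripper_width'])"
```

```text
t 14.15 theta 83.13 d mm [-1.2 -1.2  2.5] pos [ 0.4703 -0.1054  0.1435]
turn wxyz (tool) [ 0.04 -0.    0.13] then d [-1.2 -1.2  2.5]
[ 0.52  0.36 -0.5   2.08  0.25  0.76 -0.26] 0.2770165736860057
```

Request:
drive_tool --increments '[{"dx":-0.0012,"dy":-0.0012,"dz":0.0025,"wx":0,"wy":0,"wz":0.1,"claw":0.015},{"dx":0,"dy":0,"dz":0,"wx":0,"wy":0,"wz":0,"claw":0.015},{"dx":0,"dy":0,"dz":0,"wx":0,"wy":0,"wz":0,"claw":0.055},{"dx":0,"dy":0,"dz":0,"wx":0,"wy":0,"wz":0,"claw":0.055},{"dx":0,"dy":0,"dz":0,"wx":0,"wy":0,"wz":0,"claw":0.055},{"dx":0,"dy":0,"dz":-0.03,"wx":0,"wy":0,"wz":0,"claw":0.055},{"dx":0,"dy":0,"dz":-0.03,"wx":0,"wy":0,"wz":0,"claw":0.055},{"dx":0.0484,"dy":0.0017,"dz":0,"wx":0,"wy":0,"wz":0,"claw":0.055},{"dx":0.0484,"dy":0.0017,"dz":0,"wx":0,"wy":0,"wz":0,"claw":0.055},{"dx":0.0484,"dy":0.0017,"dz":0,"wx":0,"wy":0,"wz":0,"claw":0.055},{"dx":0.0484,"dy":0.0017,"dz":0,"wx":0,"wy":0,"wz":0,"claw":0.055},{"dx":0.0484,"dy":0.0017,"dz":0,"wx":0,"wy":0,"wz":0,"claw":0.055},{"dx":0.0484,"dy":0.0017,"dz":0,"wx":0,"wy":0,"wz":0,"claw":0.055},{"dx":0.0484,"dy":0.0017,"dz":0,"wx":0,"wy":0,"wz":0,"claw":0.055},{"dx":0.0484,"dy":0.0017,"dz":0,"wx":0,"wy":0,"wz":0,"claw":0.055},{"dx":0,"dy":0,"dz":0,"wx":0,"wy":0,"wz":10.4,"claw":0.055},{"dx":0,"dy":0,"dz":0,"wx":0,"wy":0,"wz":10.4,"claw":0.055},{"dx":0,"dy":0,"dz":0,"wx":0,"wy":0,"wz":10.4,"claw":0.055},{"dx":0,"dy":0,"dz":0,"wx":0,"wy":0,"wz":10.4,"claw":0.055},{"dx":0,"dy":0,"dz":0,"wx":0,"wy":0,"wz":10.4,"claw":0.055}]'

```text
t: 16.65
eef_pos: [0.5289, 0.2752, 0.1998]
tool_rot: [0.0, 0.964, 0.264, -0.0]
contact_force: [-0.6, -0.3, 0.7]
gripper_width: 0.645
grasp_force: 0.0
```

```bash
python3 -c "
from h import *
to([.530,.2765,.03],8.6); print(get_obs()['q'].round(2),get_obs()['gripper_width'])"
```

```text
t 16.65 theta 30.64 d mm [  1.7  -0.5 169.8] pos [0.5289 0.2752 0.1998]
turn wxyz (tool) [1.000e-02 4.000e-02 2.204e+01] then d [  1.3  -1.1 169.8]
[-0.26  0.44 -0.42  1.78  0.21  0.96 -1.81] 0.6451075067848202
```

Request:
drive_tool --increments '[{"dx":0,"dy":0,"dz":0.03,"wx":0,"wy":0,"wz":10.4,"claw":0.055},{"dx":0,"dy":0,"dz":0.03,"wx":0,"wy":0,"wz":10.4,"claw":0.055},{"dx":0,"dy":0,"dz":0.02,"wx":0,"wy":0,"wz":1.2,"claw":0.055},{"dx":0,"dy":0,"dz":0,"wx":0,"wy":0,"wz":0,"claw":0.055},{"dx":0,"dy":0,"dz":0,"wx":0,"wy":0,"wz":0,"claw":0.055}]'

```text
t: 17.27
eef_pos: [0.5294, 0.2756, 0.1208]
tool_rot: [-0.0, 0.997, 0.079, 0.0]
contact_force: [-0.1, -0.4, 1.0]
gripper_width: 0.648
grasp_force: 0.0
```

```bash
python3 -c "
from h import *
to([.530,.2765,.029],8.6); print(get_obs()['q'].round(2),get_obs()['gripper_width'])"
```

```text
t 17.275 theta 9.01 d mm [ 0.7 -0.8 91.8] pos [0.5294 0.2756 0.1208]
turn wxyz (tool) [-0.02 -0.03  0.41] then d [ 0.7 -0.8 91.8]
[-0.35  0.53 -0.31  1.84  0.22  0.8  -2.18] 0.6482816488352167
```

Request:
drive_tool --increments '[{"dx":0.0007,"dy":-0.0008,"dz":0.03,"wx":0,"wy":0,"wz":0.4,"claw":0.055},{"dx":0,"dy":0,"dz":0.03,"wx":0,"wy":0,"wz":0,"claw":0.055},{"dx":0,"dy":0,"dz":0.02,"wx":0,"wy":0,"wz":0,"claw":0.055},{"dx":0,"dy":0,"dz":0.011,"wx":0,"wy":0,"wz":0,"claw":0.055},{"dx":0,"dy":0,"dz":0,"wx":0,"wy":0,"wz":0,"claw":0.055},{"dx":0,"dy":0,"dz":0,"wx":0,"wy":0,"wz":0,"claw":0.005},{"dx":0,"dy":0,"dz":0,"wx":0,"wy":0,"wz":0,"claw":0.005},{"dx":0,"dy":0,"dz":0,"wx":0,"wy":0,"wz":0,"claw":0.005},{"dx":0,"dy":0,"dz":0,"wx":0,"wy":0,"wz":0,"claw":0.005}]'

```text
t: 18.4
eef_pos: [0.5302, 0.2766, 0.03]
tool_rot: [-0.0, 0.997, 0.075, 0.001]
contact_force: [-0.8, 0.6, 6.5]
gripper_width: 0.275
grasp_force: 31.0
```

Request:
drive_tool --increments '[{"dx":0,"dy":0,"dz":-0.03,"wx":0,"wy":0,"wz":0,"claw":0.005},{"dx":0,"dy":0,"dz":-0.045,"wx":0,"wy":0,"wz":0,"claw":0.005},{"dx":0,"dy":0,"dz":-0.05,"wx":0,"wy":0,"wz":0,"claw":0.005},{"dx":0,"dy":0,"dz":-0.045,"wx":0,"wy":0,"wz":-9.3,"claw":0.005},{"dx":0,"dy":0,"dz":0,"wx":0,"wy":0,"wz":-9.3,"claw":0.005},{"dx":0,"dy":0,"dz":0,"wx":0,"wy":0,"wz":-9.3,"claw":0.005},{"dx":0,"dy":0,"dz":0,"wx":0,"wy":0,"wz":-9.3,"claw":0.005},{"dx":0,"dy":0,"dz":0,"wx":0,"wy":0,"wz":-9.3,"claw":0.005},{"dx":0,"dy":0,"dz":0,"wx":0,"wy":0,"wz":-9.3,"claw":0.005},{"dx":0,"dy":0,"dz":0,"wx":0,"wy":0,"wz":-9.3,"claw":0.005},{"dx":0,"dy":0,"dz":0,"wx":0,"wy":0,"wz":-9.3,"claw":0.005},{"dx":0,"dy":0,"dz":0,"wx":0,"wy":0,"wz":0,"claw":0.005},{"dx":0,"dy":0,"dz":0,"wx":0,"wy":0,"wz":0,"claw":0.005}]'

```text
t: 20.02
eef_pos: [0.5296, 0.276, 0.199]
tool_rot: [0.0, 0.75, 0.661, -0.0]
contact_force: [1.2, -0.8, 0.5]
gripper_width: 0.272
grasp_force: 30.2
```

```bash
python3 -c "
from h import *
to([.469,-.1065,.20],83); print(get_obs()['q'].round(2),get_obs()['gripper_width'])"
```

```text
t 20.025 theta 82.79 d mm [-387.1  -12.1   -0.9] pos [0.5296 0.276  0.199 ]
turn wxyz (tool) [-0.02  0.03 -0.21] then d [-387.   -13.5   -1. ]
[-0.11  0.48 -0.62  1.77  0.33  1.   -0.99] 0.27249139700763503
```

Request:
drive_tool --increments '[{"dx":-0.0484,"dy":-0.0015,"dz":0,"wx":0,"wy":0,"wz":0,"claw":0.005},{"dx":-0.0484,"dy":-0.0015,"dz":0,"wx":0,"wy":0,"wz":0,"claw":0.005},{"dx":-0.0484,"dy":-0.0015,"dz":0,"wx":0,"wy":0,"wz":0,"claw":0.005},{"dx":-0.0484,"dy":-0.0015,"dz":0,"wx":0,"wy":0,"wz":0,"claw":0.005},{"dx":-0.0484,"dy":-0.0015,"dz":0,"wx":0,"wy":0,"wz":0,"claw":0.005},{"dx":-0.0484,"dy":-0.0015,"dz":0,"wx":0,"wy":0,"wz":0,"claw":0.005},{"dx":-0.0484,"dy":-0.0015,"dz":0,"wx":0,"wy":0,"wz":0,"claw":0.005},{"dx":-0.0484,"dy":-0.0015,"dz":0,"wx":0,"wy":0,"wz":0,"claw":0.005},{"dx":0,"dy":0,"dz":0,"wx":0,"wy":0,"wz":-0.2,"claw":0.005},{"dx":0,"dy":0,"dz":0,"wx":0,"wy":0,"wz":0,"claw":0.005},{"dx":0,"dy":0,"dz":0.03,"wx":0,"wy":0,"wz":0,"claw":0.005},{"dx":0,"dy":0,"dz":0.028,"wx":0,"wy":0,"wz":0,"claw":0.005},{"dx":0,"dy":0,"dz":0,"wx":0,"wy":0,"wz":0,"claw":0.005},{"dx":0,"dy":0,"dz":0,"wx":0,"wy":0,"wz":0,"claw":0.005}]'

```text
t: 21.78
eef_pos: [0.4711, -0.1056, 0.142]
tool_rot: [0.0, 0.747, 0.664, 0.0]
contact_force: [-0.2, -0.2, 0.7]
gripper_width: 0.272
grasp_force: 30.2
```

```bash
python3 -c "
from h import *
to([.469,-.1065,.141],83); print(get_obs()['q'].round(2),get_obs()['gripper_width'])"
```

```text
t 21.775 theta 83.26 d mm [-1.1 -2.   1. ] pos [ 0.4711 -0.1056  0.142 ]
turn wxyz (tool) [ 0.04 -0.    0.26] then d [-1.1 -2.   1. ]
[ 0.54  0.37 -0.53  2.08  0.27  0.76 -0.28] 0.27212444011628173
```

Request:
drive_tool --increments '[{"dx":-0.001,"dy":-0.002,"dz":0.001,"wx":0,"wy":0,"wz":0.2,"claw":0.005},{"dx":0,"dy":0,"dz":0,"wx":0,"wy":0,"wz":0,"claw":0.005},{"dx":0,"dy":0,"dz":0,"wx":0,"wy":0,"wz":0,"claw":0.055},{"dx":0,"dy":0,"dz":0,"wx":0,"wy":0,"wz":0,"claw":0.055},{"dx":0,"dy":0,"dz":0,"wx":0,"wy":0,"wz":0,"claw":0.055},{"dx":0,"dy":0,"dz":-0.04,"wx":0,"wy":0,"wz":0,"claw":0.055},{"dx":0,"dy":0,"dz":-0.05,"wx":0,"wy":0,"wz":0,"claw":0},{"dx":0.03,"dy":0,"dz":-0.05,"wx":0,"wy":0,"wz":0,"claw":0},{"dx":0.05,"dy":0,"dz":-0.04,"wx":0,"wy":0,"wz":0,"claw":0},{"dx":0.05,"dy":0,"dz":0,"wx":0,"wy":0,"wz":0,"claw":0},{"dx":0.05,"dy":0,"dz":0,"wx":0,"wy":0,"wz":0,"claw":0},{"dx":0.04,"dy":0,"dz":0,"wx":0,"wy":0,"wz":0,"claw":0},{"dx":0,"dy":0,"dz":0,"wx":0,"wy":0,"wz":0,"claw":0}]'

```text
t: 23.4
eef_pos: [0.4946, 0.1135, 0.3193]
tool_rot: [-0.001, 0.747, 0.665, 0.0]
contact_force: [0.2, -0.6, 0.4]
gripper_width: -0.004
grasp_force: 0.0
```

```bash
python3 - <<'E'
from h import *
im,d=snap('top');P=cloud('top',d); save('t2.png',cv2.resize(im[130:290,180:580],None,fx=2,fy=2))
e=np.radians(-7);c=np.array([.4825,-.1083]);bx=np.array([np.cos(e),np.sin(e)]);by=np.array([-np.sin(e),np.cos(e)])
L=np.dstack([(P[...,:2]-c)@bx,(P[...,:2]-c)@by,P[...,2]-.002])
m=(L[...,2]>.14)&(L[...,2]<.285)&(np.abs(L[...,1])<.085)&(L[...,0]>.03)&(L[...,0]<.2)&(d>0)
q=L[m]; print(m.sum()); 
for lo in np.arange(.14,.285,.015):
    k=(q[:,2]>=lo)&(q[:,2]<lo+.015)
    if k.sum(): print(round(lo+.0075,3),np.median(q[k,0]).round(4),k.sum())
print(L[185,465].round(3))
to([.64,-.11,.33],83); print(get_obs()['q'].round(2),get_obs()['gripper_width'])
E
```

```text
2166
0.148 0.0751 126
0.163 0.0786 157
0.178 0.0821 194
0.193 0.0857 229
0.208 0.0891 160
0.223 0.0931 147
0.238 0.0966 181
0.253 0.1004 358
0.268 0.0905 614
[-0.065  0.157  0.694]
t 23.45 theta 83.16 d mm [-202.2  170.5  -11.2] pos [0.4948 0.1111 0.319 ]
turn wxyz (tool) [-0.04  0.    0.16] then d [-201.7  171.1  -11. ]
[ 0.3   0.21 -0.73  1.83  0.15  1.15 -0.61] 0.0038428995778376804
```

View pics/t2.png

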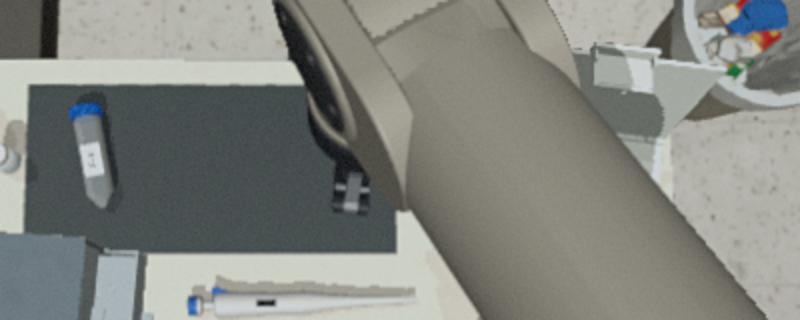

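The mat now holds only the tube, and the arm hides the bin from above. Lid slope gives an angle of about 1.81 rad. I check the bin's interior with the scene camera.

```bash
python3 - <<'E'
from h import *
im,d=snap('scene'); save('s2.png',cv2.resize(im[130:330,90:350],None,fx=3,fy=3,interpolation=cv2.INTER_CUBIC))
E
```

```text
(no output)
```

View pics/s2.png

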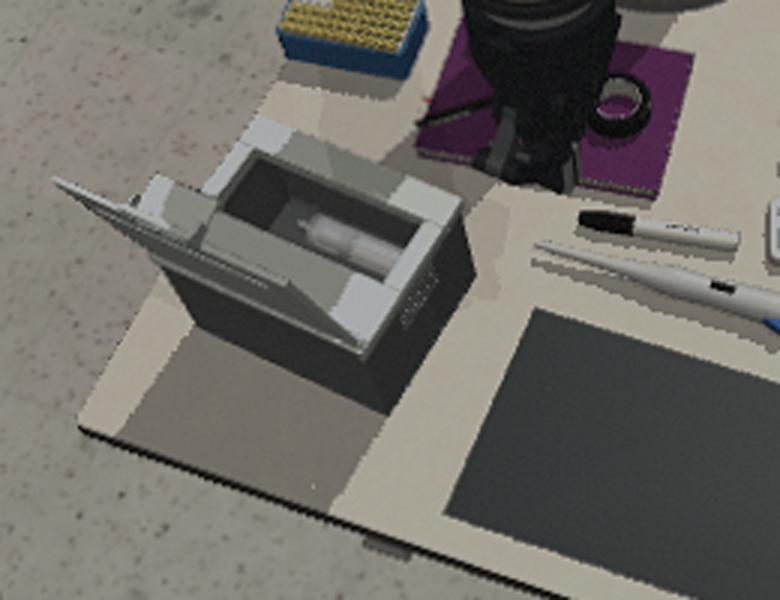

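The syringes lie inside the bin, seen through the slot at crop (355,240), and nothing protrudes. Next I go behind the lid with the gripper closed.

Request:
drive_tool --increments '[{"dx":0,"dy":0.042,"dz":-0.004,"wx":0,"wy":0,"wz":0,"claw":0},{"dx":0,"dy":0.042,"dz":-0.004,"wx":0,"wy":0,"wz":0,"claw":0},{"dx":0,"dy":0.042,"dz":-0.004,"wx":0,"wy":0,"wz":0,"claw":0},{"dx":0,"dy":0.043,"dz":0,"wx":0,"wy":0,"wz":0,"claw":0},{"dx":-0.044,"dy":0,"dz":0,"wx":0,"wy":0,"wz":0,"claw":0},{"dx":-0.044,"dy":0,"dz":0,"wx":0,"wy":0,"wz":0,"claw":0},{"dx":-0.044,"dy":0,"dz":0,"wx":0,"wy":0,"wz":0,"claw":0},{"dx":-0.044,"dy":0,"dz":0,"wx":0,"wy":0,"wz":0,"claw":0},{"dx":-0.044,"dy":0,"dz":0,"wx":0,"wy":0,"wz":0,"claw":0},{"dx":0,"dy":0,"dz":0,"wx":0,"wy":0,"wz":0,"claw":0},{"dx":0,"dy":0,"dz":0,"wx":0,"wy":0,"wz":0,"claw":0}]'

```text
t: 24.88
eef_pos: [0.6354, -0.13, 0.3309]
tool_rot: [-0.0, 0.75, 0.662, -0.0]
contact_force: [0.0, 0.6, 0.7]
gripper_width: 0.003
grasp_force: 0.0
```

```bash
python3 - <<'E'
from h import *
to([.633,-.127,.245],83); print(get_obs()['q'].round(2))
im,d=snap('scene'); save('s3.png',cv2.resize(im[100:340,20:340],None,fx=2.4,fy=2.4,interpolation=cv2.INTER_CUBIC))
E
```

```text
t 24.875 theta 82.89 d mm [ 2.7 -2.7 85.9] pos [ 0.6354 -0.13    0.3309]
turn wxyz (tool) [-0.04  0.01 -0.11] then d [ 2.7 -2.8 85.9]
[ 0.54  0.45 -0.62  1.5   0.26  1.28 -0.23]
```

View pics/s3.png

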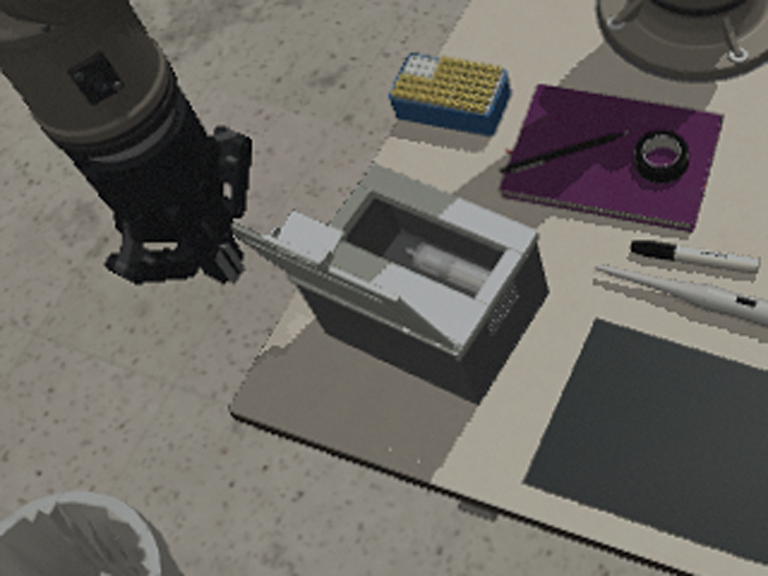

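The gripper is well clear behind the lid: fingertips at crop (225,262), tab at (310,235). Its knuckles bulge toward the lid, so I turn it 90° so the narrow side faces the lid, then descend.

Request:
drive_tool --increments '[{"dx":0,"dy":0,"dz":0,"wx":0,"wy":0,"wz":-10,"claw":0},{"dx":0,"dy":0,"dz":0,"wx":0,"wy":0,"wz":-10,"claw":0},{"dx":0,"dy":0,"dz":0,"wx":0,"wy":0,"wz":-10,"claw":0},{"dx":0,"dy":0,"dz":0,"wx":0,"wy":0,"wz":-10,"claw":0},{"dx":0,"dy":0,"dz":0,"wx":0,"wy":0,"wz":-10,"claw":0},{"dx":0,"dy":0,"dz":0,"wx":0,"wy":0,"wz":-10,"claw":0},{"dx":0,"dy":0,"dz":0,"wx":0,"wy":0,"wz":-10,"claw":0},{"dx":0,"dy":0,"dz":0,"wx":0,"wy":0,"wz":-10,"claw":0},{"dx":0,"dy":0,"dz":0,"wx":0,"wy":0,"wz":-10,"claw":0},{"dx":0,"dy":0,"dz":0.04,"wx":0,"wy":0,"wz":0,"claw":0},{"dx":0,"dy":0,"dz":0.042,"wx":0,"wy":0,"wz":0,"claw":0},{"dx":0,"dy":0,"dz":0,"wx":0,"wy":0,"wz":0,"claw":0},{"dx":0,"dy":0,"dz":0,"wx":0,"wy":0,"wz":0,"claw":0}]'

```text
t: 26.55
eef_pos: [0.6368, -0.1282, 0.2509]
tool_rot: [0.001, 0.061, 0.998, 0.0]
contact_force: [0.2, -0.5, 0.3]
gripper_width: -0.001
grasp_force: 0.0
```

```bash
python3 - <<'E'
from h import *
to([.4825-.035,-.1083+.0043,.235],173); print(get_obs()['q'].round(2))
E
```

```text
t 26.55 theta 173.05 d mm [190.8   1.1  15.6] pos [ 0.6368 -0.1282  0.2509]
turn wxyz (tool) [0.02 0.09 0.05] then d [190.8   1.   15.9]
[ 0.72  0.6  -0.91  1.58  0.5   1.21  1.16]
```

Request:
drive_tool --increments '[{"dx":0.02,"dy":0,"dz":0,"wx":0,"wy":0,"wz":0,"claw":0},{"dx":0.015,"dy":0,"dz":0,"wx":0,"wy":0,"wz":0,"claw":0},{"dx":0.015,"dy":0,"dz":0,"wx":0,"wy":0,"wz":0,"claw":0},{"dx":0.015,"dy":0,"dz":0,"wx":0,"wy":0,"wz":0,"claw":0},{"dx":0.015,"dy":0,"dz":0,"wx":0,"wy":0,"wz":0,"claw":0},{"dx":0.015,"dy":0,"dz":0,"wx":0,"wy":0,"wz":0,"claw":0}]'

```text
t: 27.3
eef_pos: [0.5406, -0.1176, 0.2492]
tool_rot: [-0.0, 0.061, 0.998, -0.0]
contact_force: [0.4, 0.2, -0.3]
gripper_width: -0.002
grasp_force: 0.2
```

Request:
drive_tool --increments '[{"dx":0.015,"dy":0,"dz":0.002,"wx":0,"wy":0,"wz":0,"claw":0},{"dx":0.015,"dy":0,"dz":0.002,"wx":0,"wy":0,"wz":0,"claw":0},{"dx":0.015,"dy":0,"dz":0.003,"wx":0,"wy":0,"wz":0,"claw":0},{"dx":0.015,"dy":0,"dz":0.003,"wx":0,"wy":0,"wz":0,"claw":0},{"dx":0.015,"dy":0,"dz":0.004,"wx":0,"wy":0,"wz":0,"claw":0},{"dx":0,"dy":0,"dz":0,"wx":0,"wy":0,"wz":0,"claw":0}]'

```text
t: 28.05
eef_pos: [0.4657, -0.1086, 0.2347]
tool_rot: [-0.001, 0.061, 0.998, -0.001]
contact_force: [-0.2, -0.5, -0.5]
gripper_width: -0.0
grasp_force: 0.0
```

```bash
cat > lid.py <<'E'
from h import *
im,d=snap('scene');P=cloud('scene',d); save('s_last.png',cv2.resize(im[100:340,20:340],None,fx=2.4,fy=2.4,interpolation=cv2.INTER_CUBIC))
e=np.radians(-7);c=np.array([.4825,-.1083]);bx=np.array([np.cos(e),np.sin(e)]);by=np.array([-np.sin(e),np.cos(e)])
L=np.dstack([(P[...,:2]-c)@bx,(P[...,:2]-c)@by,P[...,2]])
for s in (1,-1):
    m=(np.abs(L[...,1]-s*.065)<.02)&(L[...,2]>.08)&(d>0)&(L[...,0]>-.11)&(L[...,0]<.13); m&=L[...,2]<.3
    q=L[m]; print(s,[(round(a,3),np.median(q[np.abs(q[:,0]-a)<.01,2]).round(3)) for a in np.arange(-.1,.121,.02) if (np.abs(q[:,0]-a)<.01).sum()>5])
o=get_obs(); print((o['eef_pos'][:2]-c)@np.c_[bx,by],o['eef_pos'][2],o['contact_force'].round(1))
E
python3 lid.py
```

```text
1 [(np.float64(-0.08), np.float64(0.112)), (np.float64(-0.06), np.float64(0.113)), (np.float64(-0.04), np.float64(0.204)), (np.float64(-0.02), np.float64(0.194)), (np.float64(0.0), np.float64(0.177)), (np.float64(0.02), np.float64(0.16)), (np.float64(0.04), np.float64(0.144)), (np.float64(0.06), np.float64(0.124)), (np.float64(0.08), np.float64(0.111))]
-1 [(np.float64(-0.04), np.float64(0.204)), (np.float64(-0.02), np.float64(0.195)), (np.float64(0.0), np.float64(0.179)), (np.float64(0.02), np.float64(0.162)), (np.float64(0.04), np.float64(0.145)), (np.float64(0.06), np.float64(0.127)), (np.float64(0.08), np.float64(0.101))]
[-0.01560387 -0.0023291 ] 0.23513234202873745 [ 0.4 -0.1  0.6]
```

View pics/s_last.png

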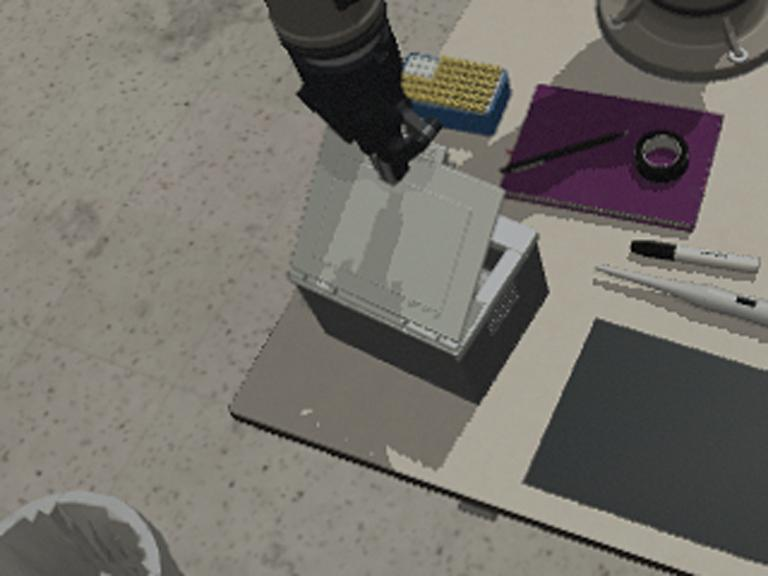

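The lid is at about 0.7 rad, and the fingertip is on its outer face near crop (395,178). I follow it forward and down.

Request:
drive_tool --increments '[{"dx":0.009,"dy":0,"dz":0.013,"wx":0,"wy":0,"wz":0,"claw":0},{"dx":0.009,"dy":0,"dz":0.013,"wx":0,"wy":0,"wz":0,"claw":0},{"dx":0.009,"dy":0,"dz":0.013,"wx":0,"wy":0,"wz":0,"claw":0},{"dx":0.009,"dy":0,"dz":0.013,"wx":0,"wy":0,"wz":0,"claw":0},{"dx":0.009,"dy":0,"dz":0.012,"wx":0,"wy":0,"wz":0,"claw":0},{"dx":0,"dy":0,"dz":0,"wx":0,"wy":0,"wz":0,"claw":0},{"dx":0,"dy":0,"dz":0,"wx":0,"wy":0,"wz":0,"claw":0}]'

```text
t: 28.98
eef_pos: [0.423, -0.103, 0.1715]
tool_rot: [0.0, 0.061, 0.998, -0.0]
contact_force: [0.5, 0.6, -0.2]
gripper_width: 0.003
grasp_force: 0.0
```

```bash
python3 lid.py; python3 -c "
from h import *
print(get_obs()['q'].round(2)); to([.4825-.064,-.1083+.0079,.15],173)"
```

```text
1 [(np.float64(-0.08), np.float64(0.133)), (np.float64(-0.06), np.float64(0.134)), (np.float64(-0.04), np.float64(0.132)), (np.float64(-0.02), np.float64(0.13)), (np.float64(0.0), np.float64(0.128)), (np.float64(0.02), np.float64(0.126)), (np.float64(0.04), np.float64(0.124)), (np.float64(0.06), np.float64(0.119)), (np.float64(0.08), np.float64(0.111))]
-1 [(np.float64(-0.08), np.float64(0.133)), (np.float64(-0.06), np.float64(0.132)), (np.float64(-0.04), np.float64(0.131)), (np.float64(-0.02), np.float64(0.129)), (np.float64(0.0), np.float64(0.127)), (np.float64(0.02), np.float64(0.125)), (np.float64(0.04), np.float64(0.123)), (np.float64(0.06), np.float64(0.12)), (np.float64(0.08), np.float64(0.1))]
[-0.05951449 -0.00197604] 0.1716266400576741 [ 0.2 -0.7 -0.3]
[ 0.97  0.36 -1.01  2.14  0.4   0.85  1.16]
t 29.025 theta 172.98 d mm [ 5.   2.  21.6] pos [ 0.4232 -0.103   0.1716]
turn wxyz (tool) [-0.01  0.05 -0.02] then d [ 5.   2.  21.6]
```

The lid is ajar at about 0.1 rad. I press near its front edge.

Request:
drive_tool --increments '[{"dx":0.009,"dy":0.002,"dz":0,"wx":0,"wy":0,"wz":0,"claw":0},{"dx":0,"dy":0,"dz":0.006,"wx":0,"wy":0,"wz":0,"claw":0},{"dx":0,"dy":0,"dz":0.005,"wx":0,"wy":0,"wz":0,"claw":0},{"dx":0,"dy":0,"dz":0.005,"wx":0,"wy":0,"wz":0,"claw":0},{"dx":0,"dy":0,"dz":0.004,"wx":0,"wy":0,"wz":0,"claw":0},{"dx":0,"dy":0,"dz":0.004,"wx":0,"wy":0,"wz":0,"claw":0},{"dx":0,"dy":0,"dz":0,"wx":0,"wy":0,"wz":0,"claw":0}]'

```text
t: 29.9
eef_pos: [0.4137, -0.0998, 0.1468]
tool_rot: [-0.0, 0.061, 0.998, 0.0]
contact_force: [-0.7, 0.0, -0.5]
gripper_width: 0.004
grasp_force: 0.0
```

```bash
python3 lid.py
```

```text
1 [(np.float64(-0.08), np.float64(0.122)), (np.float64(-0.06), np.float64(0.123)), (np.float64(-0.04), np.float64(0.122)), (np.float64(-0.02), np.float64(0.122)), (np.float64(0.0), np.float64(0.122)), (np.float64(0.02), np.float64(0.122)), (np.float64(0.04), np.float64(0.121)), (np.float64(0.06), np.float64(0.119)), (np.float64(0.08), np.float64(0.111))]
-1 [(np.float64(-0.08), np.float64(0.121)), (np.float64(-0.06), np.float64(0.121)), (np.float64(-0.04), np.float64(0.122)), (np.float64(-0.02), np.float64(0.121)), (np.float64(0.0), np.float64(0.121)), (np.float64(0.02), np.float64(0.121)), (np.float64(0.04), np.float64(0.121)), (np.float64(0.06), np.float64(0.12)), (np.float64(0.08), np.float64(0.101))]
[-6.91459530e-02  5.51388344e-05] 0.14694796382794736 [ 0.4  0.4 -0.8]
```

The lid is flat. I give one firm confirming press, then retreat.

Request:
drive_tool --increments '[{"dx":0,"dy":0,"dz":0.003,"wx":0,"wy":0,"wz":0,"claw":0},{"dx":0,"dy":0,"dz":0.001,"wx":0,"wy":0,"wz":0,"claw":0},{"dx":0,"dy":0,"dz":0,"wx":0,"wy":0,"wz":0,"claw":0}]'

```text
t: 30.32
eef_pos: [0.4143, -0.0999, 0.1444]
tool_rot: [-0.0, 0.061, 0.998, -0.001]
contact_force: [-6.1, -0.0, 21.0]
gripper_width: -0.001
grasp_force: 10.6
```

Request:
drive_tool --increments '[{"dx":0,"dy":0,"dz":-0.02,"wx":0,"wy":0,"wz":0,"claw":0},{"dx":0,"dy":0,"dz":-0.04,"wx":0,"wy":0,"wz":0,"claw":0},{"dx":0,"dy":0,"dz":-0.05,"wx":0,"wy":0,"wz":0,"claw":0},{"dx":0,"dy":0,"dz":-0.04,"wx":0,"wy":0,"wz":0,"claw":0},{"dx":-0.02,"dy":-0.045,"dz":0,"wx":0,"wy":0,"wz":0,"claw":0},{"dx":-0.02,"dy":-0.045,"dz":0,"wx":0,"wy":0,"wz":0,"claw":0},{"dx":0,"dy":-0.045,"dz":0,"wx":0,"wy":0,"wz":0,"claw":0},{"dx":0,"dy":0,"dz":0,"wx":0,"wy":0,"wz":0,"claw":0},{"dx":0,"dy":0,"dz":0,"wx":0,"wy":0,"wz":0,"claw":0}]'

```text
t: 31.45
eef_pos: [0.437, -0.2381, 0.293]
tool_rot: [-0.0, 0.061, 0.998, 0.0]
contact_force: [-0.7, 0.4, -0.2]
gripper_width: -0.0
grasp_force: 0.0
```

```bash
python3 lid.py; python3 -c "
from h import *
im,d=snap('scene'); save('fin.png',im)"
```

```text
1 [(np.float64(-0.08), np.float64(0.121)), (np.float64(-0.06), np.float64(0.121)), (np.float64(-0.04), np.float64(0.122)), (np.float64(-0.02), np.float64(0.122)), (np.float64(0.0), np.float64(0.122)), (np.float64(0.02), np.float64(0.121)), (np.float64(0.04), np.float64(0.121)), (np.float64(0.06), np.float64(0.119)), (np.float64(0.08), np.float64(0.111))]
-1 [(np.float64(-0.08), np.float64(0.12)), (np.float64(-0.06), np.float64(0.12)), (np.float64(-0.04), np.float64(0.122)), (np.float64(-0.02), np.float64(0.121)), (np.float64(0.0), np.float64(0.121)), (np.float64(0.02), np.float64(0.121)), (np.float64(0.04), np.float64(0.121)), (np.float64(0.06), np.float64(0.119)), (np.float64(0.08), np.float64(0.102))]
[-0.0292433  -0.13383286] 0.29317306427438683 [ 0.1 -0.1  0. ]
```

View pics/fin.png

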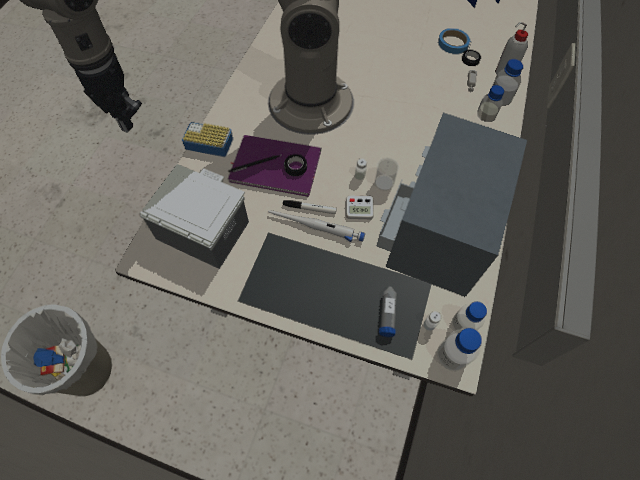

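The final picture shows the lid flat and shut at (197,205) and the tube still at (388,312). The pipette, the vial and the rest are in place, and the robot is clear. I'm handing in.

```bash
python3 -c "
from station import *
print(hand_in())"
```

```text
the job is handed in; nothing more can be done
None
```

All three syringes are in the sharps container and its lid is snapped shut; the tube and everything else stayed where they were, and the job was handed in at about 31.5 s.

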